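Put the setting bars back in their slotted block

ROBOT

A 6-joint arm with a two-finger parallel gripper is mounted at the origin on the work surface; the furniture and walls round the work are solid. World frame = base frame: x ahead of the robot, y to its left, z up, the work surface at z = 0. Lengths are in m, angles in degrees, forces in N, time in s.
With the tool pointing down it reaches from about 0.375 to 0.925 m from the base axis. Payload 5.7 kg.
Tool frame: the origin (TCP) lies at the centre of the arm's flange, where the gripper is bolted on; the fingertips stand 173 mm ahead of it and the grasp point (between the pads) lies 155 mm ahead of it; z points along the fingers, y is the line along which they close (so a half turn about z gives the same grasp; the last joint's range is limited). The gripper opens to 85 mm and grips with 20 to 120 N. Pads are 22 mm wide; open, the fingers measure 114 mm over their backs; the gripper's body (76 mm by 85 mm) begins 54 mm behind the grasp point. The pads swing forward as they close: fully open they stand 13 mm farther back than shut.
Start: joints at [-76.839, 20.558, 86.54, -0, 72.909, -6.595], TCP at [0.203, -0.565, 0.405] pointing down, gripper open.
Joint ranges: [-170.27, 170.27], [-57.76, 135], [12.27, 136.19], [-55.21, 235.2], [11.17, 155.16], [-170.74, 170.74]. Speed limits (degrees/s): [136.94, 136.94, 180, 180, 180, 180].

INTERFACE

Orientations are given as a 3x3 rotation matrix whose columns are the frame's x, y, z axes.
In Python, from rig import r gives the robot as it stands.
- The arm moves only by the shell command python3 -m crank 'ROWS'. ROWS is JSON, a list of rows, each a list of 7 numbers: the shift along the world's x, y, z in m, then the turn, a rotation vector about the world's x, y, z in degrees, then the finger opening in m, from 0 to 0.0854. A call has 1 to 12 rows; each row shifts and turns the commanded pose from where the row before left it; what a row does not reach is not made up. A row lasts 1/8 s, in which the tool goes at most 62.5 mm and 10.7 degrees, less where a joint would pass 70% of its speed; a pose out of reach is approached as far as the arm can. A call is refused whole if a number of a shift passes 0.0625 or a number of a turn 10.7, either way. A call with a gripper value outside its range is refused whole. The fingers move at their own pace and stop on an object; the grip force is fixed at half the most. Time passes only in rows, so rows that do not move let the fingers close. It gives the time, the measured TCP pose, the force, the opening and the grip force at its end, in the units of the state.
- r.sense(): the state, without advancing time (a new reading comes with each control period).
- r.grab_frame(name): name is "scene" or "side" or "wrist"; returns a dict with "frame" (480x640x3 uint8, red, green, blue), "fovy" (degrees; the focal length in pixels is half the picture's height over the tangent of half this angle, whatever the lens; pixels are square), "cx", "cy" (the principal point, pixels), "rvec" (rotation vector, rad) and "tvec" (3), from world to camera coordinates, as OpenCV has them; the wrist camera has in their place "hand_eye" (4x4, takes a point from camera to tool coordinates, whose origin is the TCP and whose axes are the flange's). Camera axes: x right, y down, z forward; pixel columns grow to the right and rows downward; lengths in m; the calibration is good to about 2 mm. A picture is of the moment at which its call begins: read the wrist's pose just before it. There is no depth.
- r.hand_in(): hands the job in; it is judged then, once.
Trained networks look in a picture, given as the dict that the camera call returned (one of the last four; its "shot" number tells which), for a name from the list of things; names that differ only in an ending like _2 or _b are one class to them, and where a whole thing is asked for, a point or a joint stands for the part that bears it (a point fixed in the world has none). Each returns a list of dicts, best first, with "conf" (0 to 1); they miss things now and then, are a little off and sometimes report something else, mostly with a low value. They report only what shows in the picture. A call takes as long as a camera call. They do not tell look-alikes from the thing itself.
- r.outline_of(picture, label): "mask" (480x640 bool, what is visible of it) and "extent" ([centre column, centre row, width, height] as shares, 0 to 1, of the picture: columns of its width, rows of its height, round what is visible of it).
- r.tip_of(picture, label): "at" ([column, row] as shares, 0 to 1, of the picture: columns of its width, rows of its height: a listed point, or the origin of a listed thing).
The state is a dict: "clock": time; "q": joint angles; "joint_velocities": joint speeds; "effort": joint torques, N m; "position": TCP position; "orientation": TCP orientation; "contact_force": force on the tool from outside, world axes, zero at the start; "moment": the same for the moment, N m; "grip_width": finger opening in m; "grip_force": force on a finger pad.
Only numpy, scipy, OpenCV 4.12 (cv2) and the standard library are available. Lean on these libraries where they do the work, as an engineer would, in place of code of your own. Each camera call takes 0.05 s, during which the arm holds its last target. There are 200 camera calls.

TASK

Put both steel setting bars away in the slotted block: each goes upright into the narrowest slot that will take it, lowered gently all the way down to the slot's floor and let go there. Only the tray is measured and the block can sit a little to either side in it, so find each slot by feel or by eye, never force a bar in, and leave the things lying round about where they are.

Things in the scene. Friction and masses are not known exactly. Their poses are not given: they have to be found in the camera images.
- tray: Light-wood tray fixed to the bench, 65 (x) x 192 (y) x 18 mm high; origin on the bench under its middle. In it a dark hardwood block, 46 (x) x 148 (y), top 38 mm above the bench, has three square-edged slots across it along x, open at top and ends, 16 mm deep, 45 mm apart, narrowing towards -y. The block may sit up to 12 mm to either side along y (not measured); it stays put under 50 N.
- wide_slot (a point): Mouth of the widest slot, 18.8 mm wide, as it would be with the block central in the tray: mid-width, mid-length, level with the block's top. Same axes as the tray (slot runs along x). The point is fixed to the tray: the real slot lies up to 12 mm from it along y. Only this slot takes the thick bar.
- narrow_slot (a point): Mouth of the narrowest slot, 10.8 mm wide, as it would be with the block central in the tray: mid-width, mid-length, level with the block's top. Same axes as the tray (slot runs along x). The point is fixed to the tray: the real slot lies up to 12 mm from it along y. The middle slot is 14.8 mm wide.
- thin_bar_center (a point): The thinner of two loose ground-steel setting bars, 72 long, 9 thick, 45 high (mm), about 210 g, a drilled hole near each end of its broad faces. It starts standing on its 72 x 9 underside on the bench. This point: its centre, 22.5 mm above its underside; x along its length, y across its thickness, z up. Half a turn about z makes no difference.
- thick_bar_center (a point): The thicker of two loose ground-steel setting bars, 72 long, 17 thick, 45 high (mm), about 380 g, a drilled hole near each end of its broad faces. It starts standing on its 72 x 17 underside on the bench. This point: its centre, 22.5 mm above its underside; x along its length, y across its thickness, z up. Half a turn about z makes no difference.
- tape_measure: Bystander: yellow pocket tape measure about 39 x 88 mm, 68 mm high, standing loose near the tray on the robot's side; origin on the bench under its middle. Leave it.
- wood_offcut: Bystander: small loose wooden offcut 36 x 55 x 36 mm beyond the tray; origin on the bench under its middle. Leave it.
- drill_case: Bystander: red drill-bit case 100 x 160 x 36 mm lying loose beyond the tray to the right; origin on the bench under its middle. Leave it.
There are look-alikes about, which are no part of the job. What is shaped like the part that bears thick_bar_center but blue or purple is not meant.

How it is judged:
By the outcome, as a careful person would: the job done as asked, in the order asked, and still so for the second after the job is handed in, with the robot touching nothing.
It also fails if it takes over 64 s, if anything falls off the work surface, if the arm or the gripper's body presses on something with over 40 N, if the wrist force passes 120 N, or if a joint passes its speed limit or range.

## Working session

There is one attempt and no reset: what is moved stays moved. The work goes in short steps, Python scripts to look and compute and a shell command to move; the robot and the scene stay as the last step left them, time stands still between calls to the robot, and variables do not carry over. Pictures are saved under pics/ and viewed, at most 13 in all, crops included, and the job is handed in when it is done.

```bash
mkdir -p pics; cat > h.py <<'E'
import numpy as np,cv2
from rig import r
def cam(p):
    h,w=p["frame"].shape[:2]; f=h/2/np.tan(np.radians(p["fovy"])/2)
    K=np.array([[f,0,p["cx"]],[0,f,p["cy"]],[0,0,1]])
    if "rvec" in p and p["rvec"] is not None:
        R=cv2.Rodrigues(np.array(p["rvec"],float))[0];t=np.array(p["tvec"],float).ravel()
        return K,R.T,-R.T@t
    H=np.array(p["hand_eye"]);s=p["st"];Rt=np.array(s["orientation"]);
    return K,Rt@H[:3,:3],np.array(s["position"])+Rt@H[:3,3]
def grab(n):
    s=r.sense();p=r.grab_frame(n);p["st"]=s
    return p
def ray(p,uv,z):
    K,R,c=cam(p);d=R@np.linalg.inv(K)@np.array([uv[0],uv[1],1.]);return c+d*(z-c[2])/d[2]
def proj(p,X):
    K,R,c=cam(p);q=K@(R.T@(np.array(X,float)-c));return q[:2]/q[2]
def save(p,n,crop=None,sc=1):
    f=p["frame"][:,:,::-1]
    if crop: a,b,c,d=crop;f=f[b:d,a:c]
    cv2.imwrite("pics/"+n,cv2.resize(f,None,fx=sc,fy=sc,interpolation=cv2.INTER_CUBIC))
E
python3 - <<'E'
from h import *
Z={"tray":0,"wide_slot":.038,"narrow_slot":.038,"thin_bar_center":.0225,"thick_bar_center":.0225,"tape_measure":0,"wood_offcut":0,"drill_case":0}
ims=[]
for n in("scene","side"):
    p=grab(n);save(p,n+"0.png")
    print(n,cam(p)[2].round(3))
    for k,z in Z.items():
        for d in r.tip_of(p,k)[:4]:
            uv=np.array(d["at"])*[640,480];print(k,round(d["conf"],2),uv.round(0),ray(p,uv,z).round(4))
print(r.sense())
E
```

```text
scene [-0.051  0.679  0.534]
tray 0.56 [318. 263.] [ 0.5628 -0.0042  0.    ]
wide_slot 0.84 [301. 254.] [0.5646 0.0414 0.038 ]
wide_slot 0.39 [340. 238.] [ 0.5547 -0.059   0.038 ]
narrow_slot 0.77 [340. 240.] [ 0.5496 -0.0528  0.038 ]
thin_bar_center 0.87 [385. 213.] [ 0.5802 -0.2484  0.0225]
thick_bar_center 0.96 [241. 307.] [0.5303 0.219  0.0225]
thick_bar_center 0.95 [183. 296.] [0.6236 0.2677 0.0225]
thick_bar_center 0.63 [208. 337.] [0.504  0.3072 0.0225]
tape_measure 0.68 [370. 309.] [0.3914 0.0484 0.    ]
wood_offcut 0.91 [243. 248.] [0.7138 0.0601 0.    ]
drill_case 0.85 [306. 213.] [ 0.7415 -0.156   0.    ]
side [0.275 0.665 0.571]
tray 0.63 [322. 264.] [ 0.5568 -0.0008  0.    ]
wide_slot 0.61 [308. 257.] [0.5689 0.034  0.038 ]
narrow_slot 0.72 [332. 233.] [ 0.5569 -0.0533  0.038 ]
narrow_slot 0.2 [269. 390.] [0.4991 0.3174 0.038 ]
thin_bar_center 0.56 [357. 187.] [ 0.5829 -0.269   0.0225]
thick_bar_center 0.94 [280. 334.] [0.5381 0.2102 0.0225]
thick_bar_center 0.84 [208. 342.] [0.6308 0.2665 0.0225]
thick_bar_center 0.81 [268. 392.] [0.5043 0.3111 0.0225]
thick_bar_center 
[... 308 characters left out ...]
052e+01, -6.59515976e+00]), 'joint_velocities': array([-0.01940581,  0.12854248, -0.01157826, -0.06557759,  0.05077441,
        0.01747314]), 'effort': array([ 2.00304741e-03, -5.27559936e+01, -2.79052985e+01, -4.18381633e-04,
        1.57789120e-03, -4.20779060e-06]), 'position': array([ 0.20278352, -0.56468398,  0.40468229]), 'orientation': array([[ 9.41148870e-01,  3.37992315e-01, -1.00706295e-05],
       [ 3.37992315e-01, -9.41148868e-01,  6.13841567e-05],
       [ 1.12694117e-05, -6.11754250e-05, -9.99999998e-01]]), 'contact_force': array([0.11678429, 1.16814531, 0.5077392 ]), 'moment': array([-0.01579799, -0.02469108,  0.01947474]), 'grip_force': 0.0, 'grip_width': 0.08558965236776087}
```

View pics/scene0.png

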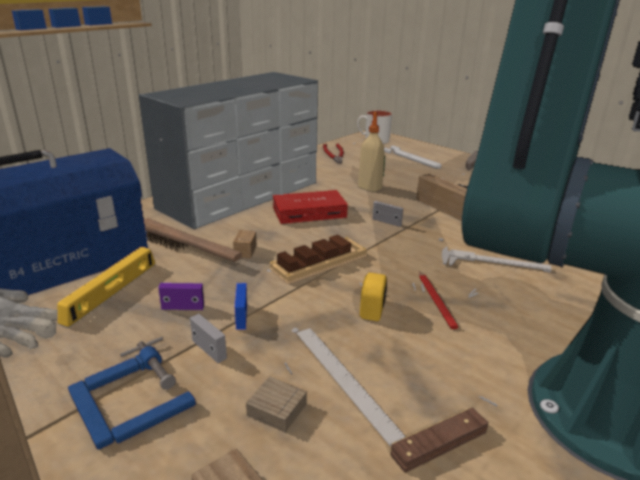

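View pics/side0.png

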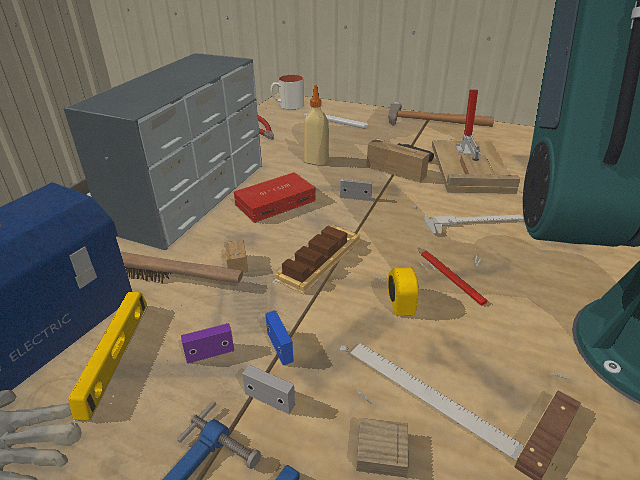

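Three things look like the thick bar: blue at scene (241,307), purple at (183,296) and grey at (208,337), which is also at side (268,392). The grey steel one fits the description. The thin bar is the grey one at scene (388,213). I'll go above the thin bar first and confirm there.

```bash
python3 -m crank '[[0.047,0.038,0,0,0,0,0.085],[0.047,0.038,0,0,0,0,0.085],[0.047,0.038,0,0,0,0,0.085],[0.047,0.038,0,0,0,0,0.085],[0.047,0.038,0,0,0,0,0.085],[0.047,0.038,0,0,0,0,0.085],[0.047,0.038,0,0,0,0,0.085],[0,0,0,0,0,0,0.085]]'
python3 - <<'E'
from h import *
p=grab("scene");save(p,"c1.png",(150,270,270,390),4)
p=grab("wrist");save(p,"w1.png");print(p["hand_eye"],cam(p)[2])
for k,z in (("thin_bar_center",.0225),("tray",0),("narrow_slot",.038),("wide_slot",.038)):
    for d in r.tip_of(p,k)[:3]:
        uv=np.array(d["at"])*[640,480];print(k,d["conf"],uv,ray(p,uv,z).round(4))
E
```

```text
clock: 1.9
position: [0.5346, -0.2958, 0.4047]
orientation: [[0.939, 0.343, 0.001], [0.343, -0.939, 0.001], [0.002, -0.0, -1.0]]
contact_force: [-1.0, -0.5, -0.6]
grip_width: 0.0847
grip_force: 0.0
[[-5.12171594e-04 -9.48922922e-01 -3.15507569e-01  8.16798694e-02]
 [ 9.99999863e-01 -4.52998766e-04 -2.60883161e-04  5.24077805e-06]
 [ 1.04633473e-04 -3.15507659e-01  9.48923024e-01  3.03615465e-02]
 [ 0.00000000e+00  0.00000000e+00  0.00000000e+00  1.00000000e+00]] [ 0.60983712 -0.26929352  0.3741476 ]
thin_bar_center 0.95 [291.776 130.8  ] [ 0.5783 -0.2546  0.0225]
tray 0.82 [13.312 41.712] [ 0.5654 -0.012   0.    ]
narrow_slot 0.65 [28.672 69.12 ] [ 0.5544 -0.0514  0.038 ]
```

View pics/w1.png

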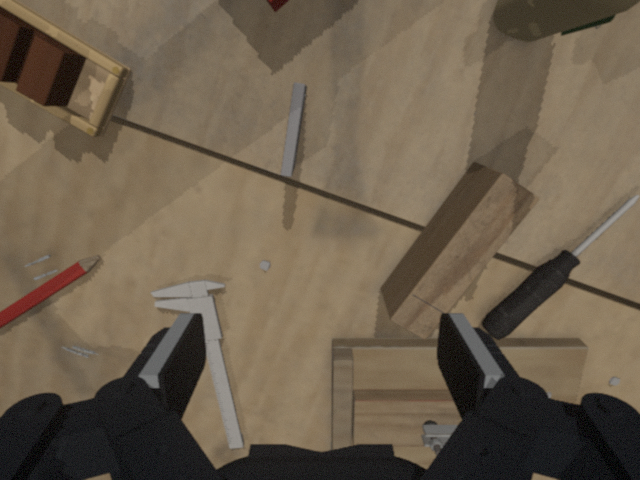

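View pics/c1.png

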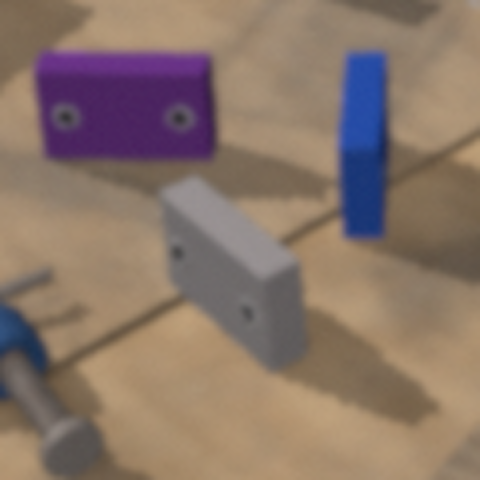

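Wrist view: the thin grey bar runs from (300,85) to (288,175), and the tray is at top left. The crop confirms the thick bar is the grey one, with the blue and purple ones as decoys. Next I'll fit box models to the masks.

```bash
cat >> h.py <<'E'
from scipy.optimize import minimize
def fit(p,label,dims,z0,x0,near=None,n=1):
    """dims L,T,H of box, x0=(x,y,yawdeg); returns fit to mask"""
    ms=r.outline_of(p,label)
    c=proj(p,[x0[0],x0[1],z0+dims[2]/2])
    m=min(ms,key=lambda d:np.hypot(d["extent"][0]*640-c[0],d["extent"][1]*480-c[1]))["mask"].astype(np.uint8)
    S=8;m8=cv2.resize(m,None,fx=2,fy=2,interpolation=cv2.INTER_LINEAR)
    L,T,H=dims;B=np.array([[a*L/2,b*T/2,h] for a in(-1,1) for b in(-1,1) for h in(0,H)])
    def img(v):
        a=np.radians(v[2]);R=np.array([[np.cos(a),-np.sin(a),0],[np.sin(a),np.cos(a),0],[0,0,1]])
        P=np.array([proj(p,q) for q in (B@R.T+[v[0],v[1],z0])])
        h=cv2.convexHull(((P*2+.5)*16).astype(np.int32));g=np.zeros_like(m8);cv2.fillConvexPoly(g,h,1,shift=4);return g
    def cost(v):
        g=img(v);return 1-(g&m8).sum()/max(1,(g|m8).sum())
    best=min((minimize(cost,[x0[0],x0[1],y],method="Nelder-Mead",options=dict(initial_simplex=[[x0[0],x0[1],y],[x0[0]+.006,x0[1],y],[x0[0],x0[1]+.006,y],[x0[0],x0[1],y+10]],xatol=1e-5)) for y in np.arange(x0[2]-15,x0[2]+16,10)),key=lambda o:o.fun)
    return best.x.round(4),round(best.fun,3)
E
python3 - <<'E'
from h import *
p=grab("wrist")
a=ray(p,(300,85),.045);b=ray(p,(288,175),.045);print(a,b,np.degrees(np.arctan2(*(a-b)[[1,0]])),np.linalg.norm(a-b))
y0=np.degrees(np.arctan2(*(a-b)[[1,0]]))
print(fit(p,"thin_bar_center",(.072,.009,.045),0,(.578,-.2546,y0)))
p=grab("side");
for y in(0,40,80,120,160):print(fit(p,"thick_bar_center",(.072,.017,.045),0,(.504,.310,y)))
E
```

```text
[ 0.61223568 -0.25359539  0.045     ] [ 0.54406122 -0.26638452  0.045     ] 10.624870919069025 0.0693636719011189
(array([ 0.5805, -0.2559, 10.3609]), np.float64(0.051))
(array([ 0.5066,  0.306 , -6.2217]), np.float64(0.091))
(array([ 0.5063,  0.3062, -5.7719]), np.float64(0.091))
(array([ 0.5064,  0.3062, -5.8257]), np.float64(0.09))
(array([ 0.5063,  0.3065, -6.0394]), np.float64(0.091))
(array([  0.5064,   0.3065, 173.9905]), np.float64(0.091))
```

```bash
python3 -c "
from h import *
s=r.sense();print(s['clock'],s['position'],s['orientation'])"; python3 -m crank '[[0.025,0.022,-0.03,0,0,-4.7,0.06],[0.024,0.021,-0.03,0,0,-4.7,0.06],[0,0,-0.03,0,0,0,0.06],[0,0,0,0,0,0,0.06]]'
```

```text
2.6 [ 0.53161222 -0.29889866  0.40471747] [[ 9.41285643e-01  3.37611222e-01 -3.30841053e-06]
 [ 3.37611222e-01 -9.41285642e-01  5.99067886e-05]
 [ 1.71110448e-05 -5.75063566e-05 -9.99999998e-01]]
clock: 3.1
position: [0.58, -0.2548, 0.3122]
orientation: [[0.984, 0.181, -0.005], [0.181, -0.984, 0.003], [-0.004, -0.004, -1.0]]
contact_force: [-0.9, -0.4, 0.5]
grip_width: 0.0594
grip_force: 0.0
```

```bash
python3 -m crank '[[0,0,-0.04,0,0,0,0.05],[0,0,-0.04,0,0,0,0.05],[0,0,-0.03,0,0,0,0.05],[0,0,-0.011,0,0,0,0.05],[0,0,0,0,0,0,0.04],[0,0,0,0,0,0,0.0],[0,0,0,0,0,0,0.0],[0,0,0,0,0,0,0.0],[0,0,0,0,0,0,0.0]]'
```

```text
clock: 4.22
position: [0.5815, -0.2561, 0.1954]
orientation: [[0.984, 0.18, 0.003], [0.18, -0.984, -0.002], [0.002, 0.002, -1.0]]
contact_force: [-0.1, -0.7, 6.9]
grip_width: 0.008
grip_force: 59.6
```

```bash
python3 -m crank '[[0,0,0.02,0,0,0,0.0],[0,0,0.05,0,0,0,0.0],[-0.014,0.04,0.05,0,0,-4,0.0],[-0.014,0.05,0.036,0,0,-4,0.0],[-0.014,0.05,0,0,0,-4,0.0],[-0.014,0.05,0,0,0,-4,0.0],[-0.014,0.05,0,0,0,-2,0.0],[0,0,0,0,0,0,0],[0,0,0,0,0,0,0],[0,0,0,0,0,0,0]]'
python3 - <<'E'
from h import *
p=grab("wrist");save(p,"w2.png");print(p["st"]["position"],p["st"]["contact_force"],p["st"]["grip_width"])
for k,z in (("tray",0),("narrow_slot",.038),("wide_slot",.038)):
    for d in r.tip_of(p,k)[:3]:
        uv=np.array(d["at"])*[640,480];print(k,d["conf"],uv,ray(p,uv,z).round(4))
print(fit(p,"tray",(.065,.192,.018),0,(.562,-.005,-8)))
E
```

```text
clock: 5.48
position: [0.5122, -0.0191, 0.3471]
orientation: [[0.991, -0.134, 0.001], [-0.134, -0.991, -0.0], [0.001, 0.0, -1.0]]
contact_force: [-0.6, -0.4, -1.7]
grip_width: 0.0076
grip_force: 59.1
[ 0.51215871 -0.01909672  0.34711262] [-0.5571582  -0.36551577 -1.73047457] 0.007567581698829198
tray 0.74 [361.088 153.408] [ 0.5505 -0.055   0.    ]
tray 0.7 [300.608 141.888] [ 0.5653 -0.0104  0.    ]
narrow_slot 0.96 [360.128 156.096] [ 0.5539 -0.0512  0.038 ]
narrow_slot 0.45 [318.592 320.976] [ 0.4326 -0.0061  0.038 ]
wide_slot 0.67 [229.824 142.512] [0.5746 0.0343 0.038 ]
(array([ 5.65500e-01, -9.90000e-03, -1.15992e+01]), np.float64(0.019))
```

View pics/w2.png

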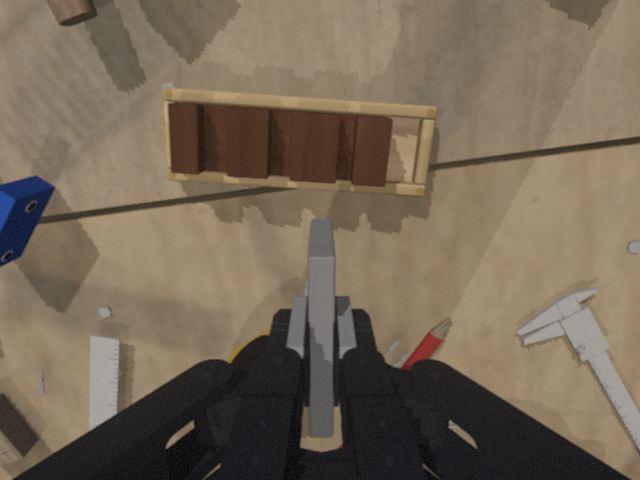

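The view shows the tray at columns 165–435 with the block hard towards its left (+y) end; the thin bar is held at (320,330). I'll rectify the block-top plane and read off the slot edges.

```bash
cat >> h.py <<'E'
def rect(p,c,yaw,z=.038,hx=.04,hy=.1,ppm=4000):
    a=np.radians(yaw);ex=np.array([np.cos(a),np.sin(a)]);ey=np.array([-ex[1],ex[0]])
    w,h=int(2*hy*ppm),int(2*hx*ppm)
    src=[];dst=[]
    for sx in(-1,1):
        for sy in(-1,1):
            q=np.r_[c+ex*sx*hx+ey*sy*hy,z];src.append(proj(p,q));dst.append(((hy-sy*hy)*ppm,(hx-sx*hx)*ppm))
    return cv2.warpPerspective(p["frame"],cv2.getPerspectiveTransform(np.float32(src),np.float32(dst)),(w,h),flags=cv2.INTER_CUBIC)
E
python3 - <<'E'
from h import *
p=grab("wrist");R=rect(p,np.array([.5655,-.0099]),-11.6)
cv2.imwrite("pics/r2.png",cv2.cvtColor(R,cv2.COLOR_RGB2BGR))
pr=R[110:210].mean((0,2));g=np.gradient(cv2.GaussianBlur(pr.reshape(1,-1),(0,0),3).ravel())
ix=[i for i in range(5,len(g)-5) if abs(g[i])==abs(g[i-5:i+6]).max() and abs(g[i])>.6]
print([(round(100-i/4,1),round(g[i],1)) for i in ix])
E
```

```text
[(85.5, np.float64(-9.8)), (67.0, np.float64(-2.5)), (62.2, np.float64(1.2)), (53.8, np.float64(0.9)), (48.2, np.float64(-0.7)), (20.0, np.float64(-2.8)), (17.5, np.float64(1.1)), (9.0, np.float64(0.9)), (-26.8, np.float64(-1.8)), (-34.5, np.float64(0.7)), (-36.8, np.float64(-1.2)), (-38.8, np.float64(1.9)), (-61.8, np.float64(6.0)), (-66.0, np.float64(1.0)), (-69.2, np.float64(0.8)), (-72.5, np.float64(1.0)), (-79.2, np.float64(-6.7)), (-81.8, np.float64(5.0)), (-89.2, np.float64(-4.2)), (-95.0, np.float64(2.5))]
```

View pics/r2.png

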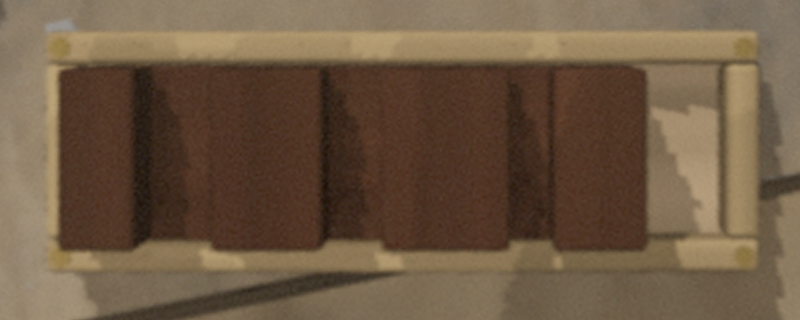

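Slot centres in the tray frame: narrow y ≈ −32.8 mm, middle +11.4, wide +57. The block is offset about +12, and slot widths match the spec. Next I'll hover the thin bar over the narrow slot.

```bash
python3 -m crank '[[0.025,-0.013,0,0,0,-4,0.0],[0.0238,-0.0134,-0.02,0,0,0,0.0],[0,0,-0.04,0,0,0,0.0],[0,0,-0.036,0,0,0,0.0],[0,0,-0.01,0,0,0,0],[0,0,0,0,0,0,0],[0,0,0,0,0,0,0]]'
python3 - <<'E'
from h import *
p=grab("wrist");s=p["st"];print(s["position"],s["contact_force"],s["orientation"][:,0]);
R=rect(p,np.array([.5655,-.0099]),-11.6,hx=.05,hy=.05);
save(p,"w3.png",(160,100,480,340),2.5)
E
```

```text
clock: 6.65
position: [0.5612, -0.0446, 0.2424]
orientation: [[0.979, -0.202, 0.003], [-0.202, -0.979, -0.0], [0.003, -0.0, -1.0]]
contact_force: [0.2, 0.2, -2.6]
grip_width: 0.008
grip_force: 59.0
[ 0.56122929 -0.04462039  0.24236985] [ 0.2402389   0.20862484 -2.58711771] [ 0.97941752 -0.20182762  0.00263378]
```

View pics/w3.png

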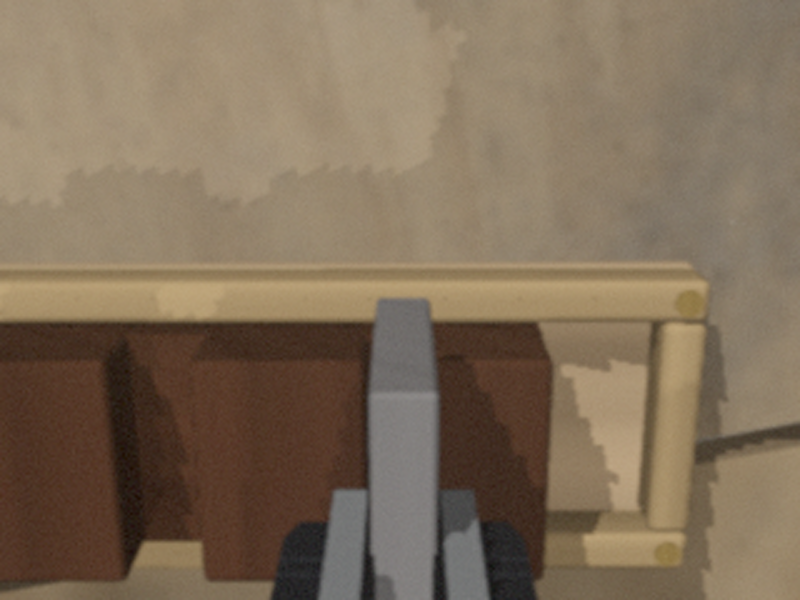

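The bar is over the narrow slot, with its far bottom edge at crop columns 378–428. The slot centre, worked out from the block edges, is about column 397, so the bar looks about 1.3 mm too far towards −y. I'll measure again now it has settled.

```bash
cat >> h.py <<'E'
def edges(p,c,yaw,x0,x1,th=.6,z=.038,hx=.04):
    R=rect(p,np.array(c),yaw,z,hx);pr=R[int((hx-x1)*4000):int((hx-x0)*4000)].mean((0,2))
    g=np.gradient(cv2.GaussianBlur(pr.reshape(1,-1),(0,0),3).ravel())
    return [(round(100-i/4,1),round(g[i],1)) for i in range(5,len(g)-5) if abs(g[i])==abs(g[i-5:i+6]).max() and abs(g[i])>th]
def local(P,c,yaw):
    a=np.radians(yaw);d=np.array(P[:2])-c;return (np.array([np.cos(a)*d[0]+np.sin(a)*d[1],-np.sin(a)*d[0]+np.cos(a)*d[1]])*1e3).round(2)
E
python3 - <<'E'
from h import *
c=np.array([.5655,-.0099])
p=grab("wrist");s=p["st"];print(s["clock"],s["position"],local(s["position"],c,-11.6))
print(edges(p,c,-11.6,.005,.018))
for i in range(2):
  print(ray(p,(320,200),.047).round(4),local(ray(p,(320,200),.047),c,-11.6))
  break
b=cv2.cvtColor(p["frame"],cv2.COLOR_RGB2GRAY)[225:250,280:360].astype(float).mean(0);print(np.gradient(b).round(0))
E
```

```text
6.7 [ 0.56120326 -0.04462378  0.24248223] [  2.77 -34.88]
[(85.5, np.float64(-10.0)), (67.0, np.float64(-2.7)), (58.2, np.float64(1.7)), (53.5, np.float64(0.7)), (50.5, np.float64(1.2)), (20.0, np.float64(-3.1)), (15.0, np.float64(1.6)), (10.5, np.float64(0.8)), (7.2, np.float64(1.1)), (-23.2, np.float64(-0.6)), (-28.0, np.float64(9.4)), (-40.8, np.float64(-8.4)), (-51.0, np.float64(0.6)), (-54.2, np.float64(0.7)), (-61.8, np.float64(6.7)), (-66.2, np.float64(1.8)), (-69.2, np.float64(1.7)), (-78.8, np.float64(-7.8)), (-81.2, np.float64(5.7)), (-88.2, np.float64(-4.5)), (-93.2, np.float64(2.5))]
[ 0.6032 -0.0525  0.047 ] [ 45.46 -34.11]
[ -1.  -0.  -0.   0.  -0.  -1.   1.   1.  -0.  -1.   0.  -0.  -0.   1.
  -1.  -0.   1.  -1.  -1.   1.   0.  -0.  -1.  -2.  -2.  -2.   2.  10.
  17.  14.   6.   1.   0.  -0.  -0.   0.   0.  -0.  -0.  -0.   0.   0.
  -0.  -0.   0.  -0.  -0.   0.   0.  -1.  -4.  -6.  -9. -11.  -9.  -3.
  -0.  -1.  -0.   0.  -0.  -0.   1.   0.  -0.   0.   1.   1.   1.   1.
   1.   0.  -0.   0.   0.  -0.  -0.  -0.   0.   0.]
```

```bash
python3 -m crank '[[-0.0017,0.0019,-0.003,0,0,0,0],[0,0,0,0,0,0,0],[0,0,0,0,0,0,0]]'
python3 - <<'E'
from h import *
c=np.array([.5655,-.0099])
p=grab("wrist");s=p["st"];print(local(s["position"],c,-11.6),s["position"],s["contact_force"])
print([e for e in edges(p,c,-11.6,.005,.018) if abs(e[1])>1.5 and abs(e[0])<70])
E
```

```text
clock: 7.12
position: [0.5587, -0.0425, 0.2381]
orientation: [[0.979, -0.202, 0.0], [-0.202, -0.979, 0.0], [0.0, -0.0, -1.0]]
contact_force: [-0.6, -0.1, -2.1]
grip_width: 0.0078
grip_force: 59.0
[ -0.15 -33.32] [ 0.55865403 -0.04251115  0.23806773] [-0.59060019 -0.1141112  -2.06153707]
[(67.0, np.float64(-2.8)), (58.2, np.float64(1.8)), (20.0, np.float64(-3.3)), (-26.8, np.float64(7.9)), (-39.0, np.float64(-8.1)), (-61.8, np.float64(6.7)), (-66.0, np.float64(1.9)), (-68.8, np.float64(1.6))]
```

```bash
python3 -m crank '[[0,0,-0.002,0,0,0,0],[0,0,-0.002,0,0,0,0],[0,0,-0.001,0,0,0,0],[0,0,-0.0005,0,0,0,0],[0,0,-0.0005,0,0,0,0],[0,0,0,0,0,0,0]]'
```

```text
clock: 7.92
position: [0.5587, -0.0426, 0.232]
orientation: [[0.979, -0.202, 0.0], [-0.202, -0.979, 0.0], [0.0, -0.0, -1.0]]
contact_force: [0.9, -0.3, -1.9]
grip_width: 0.0079
grip_force: 59.0
```

```bash
python3 -m crank '[[0,0,-0.001,0,0,0,0],[0,0,-0.001,0,0,0,0],[0,0,-0.001,0,0,0,0],[0,0,-0.001,0,0,0,0],[0,0,0,0,0,0,0]]'
```

```text
clock: 8.55
position: [0.5586, -0.0426, 0.2278]
orientation: [[0.979, -0.202, -0.0], [-0.202, -0.979, 0.0], [-0.0, -0.0, -1.0]]
contact_force: [-0.8, -0.2, -2.7]
grip_width: 0.0077
grip_force: 59.0
```

Sliding in freely, with the bar about 5.6 mm into the slot.

```bash
python3 -m crank '[[0,0,-0.0015,0,0,0,0],[0,0,-0.0015,0,0,0,0],[0,0,-0.0015,0,0,0,0],[0,0,-0.0015,0,0,0,0],[0,0,-0.0015,0,0,0,0],[0,0,0,0,0,0,0]]'
```

```text
clock: 9.3
position: [0.5586, -0.0426, 0.2203]
orientation: [[0.979, -0.202, -0.0], [-0.202, -0.979, 0.0], [-0.0, -0.0, -1.0]]
contact_force: [0.2, 0.0, -1.7]
grip_width: 0.0079
grip_force: 59.0
```

```bash
python3 -m crank '[[0,0,-0.001,0,0,0,0],[0,0,-0.001,0,0,0,0],[0,0,-0.0005,0,0,0,0],[0,0,0,0,0,0,0]]'; python3 -m crank '[[0,0,-0.0005,0,0,0,0],[0,0,-0.0003,0,0,0,0],[0,0,0,0,0,0,0]]'
```

```text
clock: 9.8
position: [0.5587, -0.0426, 0.2179]
orientation: [[0.979, -0.202, -0.0], [-0.202, -0.979, 0.0], [-0.0, -0.0, -1.0]]
contact_force: [-0.4, -0.4, -2.4]
grip_width: 0.0078
grip_force: 59.0
clock: 10.18
position: [0.5587, -0.0426, 0.2174]
orientation: [[0.979, -0.202, 0.0], [-0.202, -0.979, 0.0], [0.0, -0.0, -1.0]]
contact_force: [-0.4, 0.3, 1.7]
grip_width: 0.0075
grip_force: 59.6
```

Contact at the predicted depth (z 0.2174, about 4 N change in force), so the bar is on the floor. Release it.

```bash
python3 -m crank '[[0,0,-0.0003,0,0,0,0],[0,0,0,0,0,0,0]]'; python3 -m crank '[[0,0,0,0,0,0,0.014],[0,0,0,0,0,0,0.03],[0,0,0,0,0,0,0.03],[0,0,0.02,0,0,0,0.03],[0,0,0.05,0,0,0,0.03],[0,0,0.05,0,0,0,0.05],[-0.01,0.04,0.03,0,0,0,0.085],[-0.01,0.05,0.0,0,0,0,0.085],[-0.02,0.05,0.0,0,0,0,0.085],[-0.02,0.05,0,0,0,0,0.085],[-0.02,0.05,0,0,0,0,0.085],[0,0.01,0,0,0,0,0.085]]'
python3 - <<'E'
from h import *
c=np.array([.5655,-.0099])
p=grab("side");save(p,"s4.png",(240,170,400,290),4)
a=np.radians(-11.6);q=c+np.array([-np.sin(a),np.cos(a)])*-.033
print(fit(p,"thin_bar_center",(.072,.009,.045),.022,(q[0],q[1],-11.6)),q)
print(fit(p,"thick_bar_center",(.072,.017,.045),0,(.5064,.3062,-6)))
p=grab("wrist");s=p["st"];print(s["position"],s["orientation"][:,0])
for d in r.tip_of(p,"thick_bar_center"):
    uv=np.array(d["at"])*[640,480];print(d["conf"],uv,ray(p,uv,.0225).round(4))
E
```

```text
clock: 10.42
position: [0.5587, -0.0425, 0.2173]
orientation: [[0.979, -0.202, 0.0], [-0.202, -0.979, 0.0], [0.0, -0.0, -1.0]]
contact_force: [-2.7, 0.2, 5.4]
grip_width: 0.0074
grip_force: 60.2
clock: 11.92
position: [0.477, 0.2098, 0.3668]
orientation: [[0.98, -0.198, -0.001], [-0.198, -0.98, 0.001], [-0.001, -0.0, -1.0]]
contact_force: [0.7, -0.0, -0.0]
grip_width: 0.0854
grip_force: 0.0
(array([  0.5584,  -0.0426, -15.5945]), np.float64(0.398)) [ 0.55886443 -0.04222598]
(array([ 0.5068,  0.3066, -8.0726]), np.float64(0.078))
[0.47901321 0.20737869 0.36684985] [ 9.79649948e-01 -2.00712776e-01  6.01593160e-04]
0.93 [189.184 196.512] [0.5093 0.3073 0.0225]
0.71 [298.88  136.512] [0.5369 0.2128 0.0225]
0.67 [191.488  18.816] [0.6291 0.2681 0.0225]
```

View pics/s4.png

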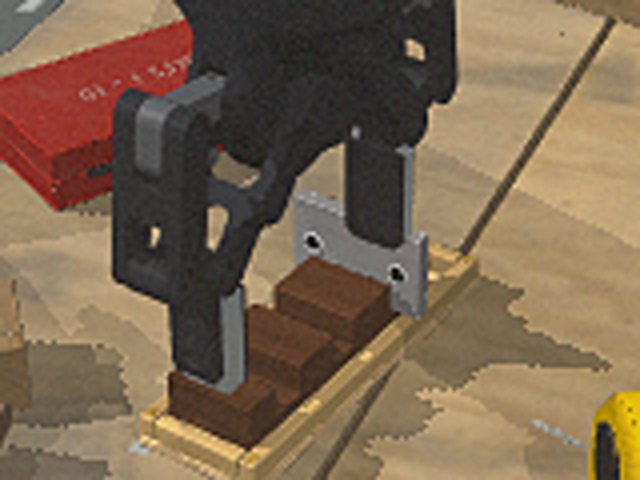

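The crop shows the thin bar seated upright in the narrow slot, with the gripper in the foreground. Now I'll fit the grey thick bar at wrist (189,197).

```bash
python3 - <<'E'
from h import *
p=grab("wrist")
for y in (-6,84): print(fit(p,"thick_bar_center",(.072,.017,.045),0,(.508,.307,y)))
print(fit(p,"thick_bar_center",(.072,.017,.045),0,(.537,.2128,60)))
print(p["st"]["position"])
save(p,"w5.png",(80,20,400,260),2.5)
E
```

```text
(array([ 0.5061,  0.3062, -3.955 ]), np.float64(0.028))
(array([ 0.5061,  0.3062, -4.0299]), np.float64(0.027))
(array([  0.5361,   0.2157, 137.3832]), np.float64(0.041))
[0.47928827 0.2064383  0.36678599]
```

View pics/w5.png

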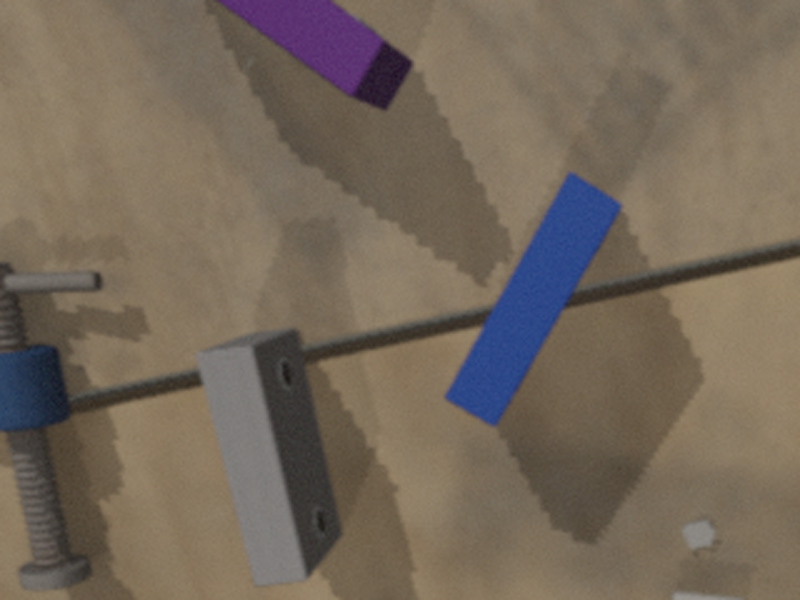

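The grey bar (top face at crop 200–305, 350–585) is the thick steel one; blue and purple are decoys. The fit gives (0.5061, 0.3062), yaw −4°. There is room for the fingers at 45 mm opening.

```bash
python3 -m crank '[[0.0134,0.05,0,0,0,3.8,0.048],[0.0134,0.05,-0.02,0,0,3.8,0.048],[0,0,-0.05,0,0,0,0.048],[0,0,-0.03,0,0,0,0.048],[0,0,0,0,0,0,0.048],[0,0,0,0,0,0,0.048]]'
python3 - <<'E'
from h import *
s=r.sense();print(s["position"],np.degrees(np.arctan2(s["orientation"][1,0],s["orientation"][0,0])))
E
```

```text
clock: 13.12
position: [0.5063, 0.3073, 0.2679]
orientation: [[0.997, -0.071, 0.001], [-0.071, -0.997, 0.001], [0.001, -0.001, -1.0]]
contact_force: [-0.0, 0.4, 0.3]
grip_width: 0.048
grip_force: 0.0
[0.50629406 0.30727151 0.26794114] -4.085003801992968
```

```bash
python3 -m crank '[[0,-0.001,-0.03,0,0,0,0.046],[0,0,-0.03,0,0,0,0.046],[0,0,-0.014,0,0,0,0.046],[0,0,0,0,0,0,0.03],[0,0,0,0,0,0,0.0],[0,0,0,0,0,0,0.0],[0,0,0,0,0,0,0.0],[0,0,0,0,0,0,0]]'
```

```text
clock: 14.12
position: [0.5062, 0.3067, 0.1943]
orientation: [[0.998, -0.07, 0.003], [-0.07, -0.998, 0.001], [0.002, -0.001, -1.0]]
contact_force: [0.5, -0.7, 7.0]
grip_width: 0.016
grip_force: 60.0
```

```bash
python3 -m crank '[[0,0,0.02,0,0,0,0.0],[0,0,0.05,0,0,0,0.0],[0,0,0.05,0,0,0,0.0],[0.0142,-0.0522,0,0,0,-1.5,0.0],[0.0142,-0.0522,0,0,0,-1.5,0.0],[0.0142,-0.0522,0,0,0,-1.5,0.0],[0.0142,-0.0522,0,0,0,-1.5,0.0],[0.0142,-0.0522,0,0,0,-1.6,0.0],[0,0,-0.03,0,0,0,0],[0,0,-0.035,0,0,0,0],[0,0,0,0,0,0,0],[0,0,0,0,0,0,0]]'
python3 - <<'E'
from h import *
c=np.array([.5655,-.0099])
p=grab("wrist");s=p["st"];o=s["orientation"];print(s["clock"],s["position"],local(s["position"],c,-11.6),np.degrees(np.arctan2(o[1,0],o[0,0])))
print([e for e in edges(p,c,-11.6,.006,.018) if abs(e[1])>1])
save(p,"w6.png",(160,100,480,340),2.5)
E
```

```text
clock: 15.62
position: [0.5768, 0.0456, 0.2486]
orientation: [[0.979, -0.201, 0.001], [-0.201, -0.979, 0.0], [0.001, -0.0, -1.0]]
contact_force: [0.3, 0.6, -3.8]
grip_width: 0.0156
grip_force: 59.6
15.625 [0.57675035 0.04563938 0.24860785] [-0.15 56.67] -11.62289850329986
[(91.5, np.float64(2.1)), (86.0, np.float64(-9.6)), (69.5, np.float64(6.0)), (44.8, np.float64(-7.4)), (20.2, np.float64(-2.0)), (8.8, np.float64(-3.0)), (4.8, np.float64(2.6)), (-27.2, np.float64(3.1)), (-33.0, np.float64(1.2)), (-45.0, np.float64(5.5)), (-55.2, np.float64(-8.0)), (-61.5, np.float64(10.5)), (-65.5, np.float64(-8.3)), (-71.8, np.float64(5.0)), (-78.5, np.float64(-1.8)), (-93.2, np.float64(-9.3))]
```

View pics/w6.png

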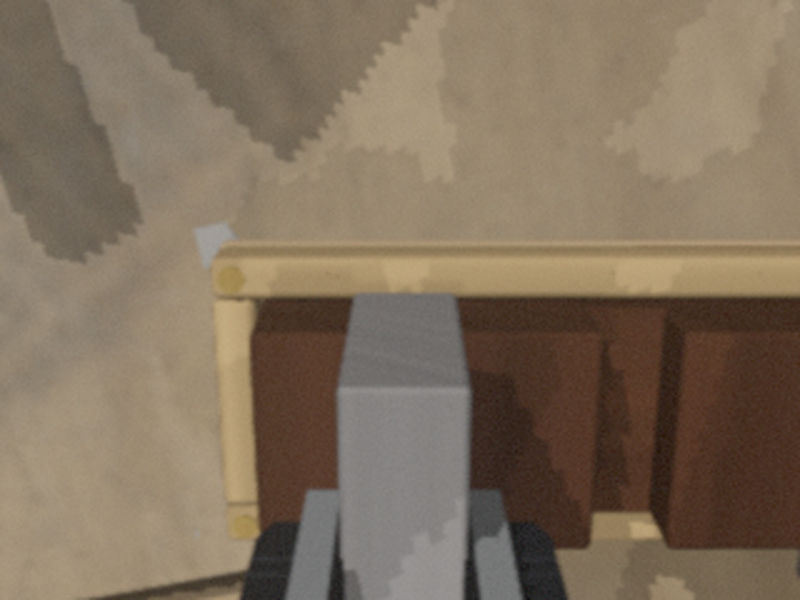

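Block end (253) and middle-slot edge (604) put the wide-slot centre at crop column ≈406. The bar's front edge spans 355–457, centred at 406, so they line up. Descending gently.

```bash
python3 -m crank '[[0,0,-0.006,0,0,0,0],[0,0,-0.006,0,0,0,0],[0,0,0,0,0,0,0],[0,0,0,0,0,0,0]]'
python3 - <<'E'
from h import *
c=np.array([.5655,-.0099])
p=grab("wrist");s=p["st"];print(s["position"],local(s["position"],c,-11.6))
print([e for e in edges(p,c,-11.6,.006,.018) if abs(e[1])>1 and 0<e[0]<90])
E
```

```text
clock: 16.18
position: [0.5765, 0.0454, 0.2359]
orientation: [[0.979, -0.202, 0.0], [-0.202, -0.979, 0.0], [0.0, -0.0, -1.0]]
contact_force: [0.1, 0.5, -4.0]
grip_width: 0.0156
grip_force: 59.7
[0.57651516 0.04544529 0.23586963] [-0.34 56.43]
[(86.0, np.float64(-9.9)), (68.5, np.float64(7.8)), (45.2, np.float64(-9.1)), (20.5, np.float64(-2.0)), (15.0, np.float64(1.2)), (9.2, np.float64(-3.3)), (4.8, np.float64(2.7))]
```

```bash
python3 -m crank '[[0.0001,0.0003,-0.001,0,0,0,0],[0,0,-0.001,0,0,0,0],[0,0,-0.001,0,0,0,0],[0,0,-0.0005,0,0,0,0],[0,0,-0.0005,0,0,0,0],[0,0,0,0,0,0,0]]'
```

```text
clock: 16.98
position: [0.5766, 0.0457, 0.2318]
orientation: [[0.979, -0.202, -0.0], [-0.202, -0.979, 0.0], [-0.0, -0.0, -1.0]]
contact_force: [-0.3, 0.1, -4.2]
grip_width: 0.016
grip_force: 59.7
```

```bash
python3 -m crank '[[0,0,-0.0005,0,0,0,0],[0,0,-0.0005,0,0,0,0],[0,0,0,0,0,0,0]]';python3 -m crank '[[0,0,-0.0005,0,0,0,0],[0,0,-0.0005,0,0,0,0],[0,0,0,0,0,0,0]]'
```

```text
clock: 17.35
position: [0.5766, 0.0457, 0.2308]
orientation: [[0.979, -0.202, -0.0], [-0.202, -0.979, 0.0], [-0.0, -0.0, -1.0]]
contact_force: [0.4, -0.7, -4.6]
grip_width: 0.0157
grip_force: 59.7
clock: 17.73
position: [0.5766, 0.0457, 0.2298]
orientation: [[0.979, -0.202, -0.0], [-0.202, -0.979, 0.0], [-0.0, -0.0, -1.0]]
contact_force: [0.1, -0.5, -3.8]
grip_width: 0.0161
grip_force: 59.7
```

It's in: 2.5 mm below the mouth with no contact force.

```bash
python3 -m crank '[[0,0,-0.001,0,0,0,0],[0,0,-0.0015,0,0,0,0],[0,0,-0.0015,0,0,0,0],[0,0,-0.001,0,0,0,0],[0,0,0,0,0,0,0]]';python3 -m crank '[[0,0,-0.0015,0,0,0,0],[0,0,-0.0015,0,0,0,0],[0,0,-0.0015,0,0,0,0],[0,0,-0.0015,0,0,0,0],[0,0,-0.001,0,0,0,0],[0,0,0,0,0,0,0]]'
```

```text
clock: 18.35
position: [0.5766, 0.0457, 0.2247]
orientation: [[0.979, -0.202, -0.0], [-0.202, -0.979, 0.0], [-0.0, -0.0, -1.0]]
contact_force: [-1.0, 0.0, -3.0]
grip_width: 0.0155
grip_force: 59.7
clock: 19.1
position: [0.5766, 0.0457, 0.2177]
orientation: [[0.979, -0.202, -0.0], [-0.202, -0.979, 0.0], [-0.0, -0.0, -1.0]]
contact_force: [-0.2, 0.4, -3.6]
grip_width: 0.016
grip_force: 59.7
```

Floor expected at about 0.2163.

```bash
python3 -m crank '[[0,0,-0.0005,0,0,0,0],[0,0,-0.0005,0,0,0,0],[0,0,0,0,0,0,0]]';python3 -m crank '[[0,0,-0.0003,0,0,0,0],[0,0,-0.0003,0,0,0,0],[0,0,0,0,0,0,0]]'
```

```text
clock: 19.48
position: [0.5766, 0.0457, 0.2168]
orientation: [[0.979, -0.202, 0.0], [-0.202, -0.979, 0.0], [-0.0, -0.0, -1.0]]
contact_force: [-1.0, -0.2, -4.3]
grip_width: 0.0161
grip_force: 59.7
clock: 19.85
position: [0.5766, 0.0457, 0.2163]
orientation: [[0.979, -0.202, 0.0], [-0.202, -0.979, 0.0], [0.0, -0.0, -1.0]]
contact_force: [-0.7, -0.7, -2.3]
grip_width: 0.016
grip_force: 59.9
```

```bash
python3 -m crank '[[0,0,-0.0002,0,0,0,0],[0,0,0,0,0,0,0]]'
```

```text
clock: 20.1
position: [0.5766, 0.0457, 0.2163]
orientation: [[0.979, -0.202, 0.0], [-0.202, -0.979, 0.0], [0.0, -0.0, -1.0]]
contact_force: [-1.2, -0.1, 0.5]
grip_width: 0.0162
grip_force: 60.3
```

On the floor: z has stopped and the force has risen about 4.5 N. Release and retreat.

```bash
python3 -m crank '[[0,0,0,0,0,0,0.02],[0,0,0,0,0,0,0.036],[0,0,0,0,0,0,0.036],[0,0,0.02,0,0,0,0.036],[0,0,0.05,0,0,0,0.036],[-0.03,-0.02,0.05,0,0,0,0.036],[-0.035,-0.03,0.03,0,0,0,0.036],[0,0,0,0,0,0,0.036],[0,0,0,0,0,0,0.036],[0,0,0,0,0,0,0.036]]'
python3 - <<'E'
from h import *
c=np.array([.5655,-.0099]);a=np.radians(-11.6);ey=np.array([-np.sin(a),np.cos(a)])
p=grab("wrist");save(p,"w7.png",(100,20,520,300),1.9);s=p["st"];print(s["position"],s["contact_force"])
for k,t,y in(("thin_bar_center",.009,-.033),("thick_bar_center",.017,.057)):
    q=c+ey*y
    try:
        f=fit(p,k,(.072,t,.045),.022,(q[0],q[1],-11.6));print(k,f,q)
    except ValueError as e: print(k,e)
E
```

```text
clock: 21.35
position: [0.512, -0.0038, 0.3651]
orientation: [[0.98, -0.201, -0.001], [-0.201, -0.98, 0.001], [-0.001, -0.0, -1.0]]
contact_force: [-0.2, 1.2, -0.2]
grip_width: 0.0362
grip_force: 0.0
[ 0.51202684 -0.00381213  0.36507447] [-0.23913031  1.17696503 -0.24261309]
thin_bar_center (array([  0.5569,  -0.0423, -10.6388]), np.float64(0.1)) [ 0.55886443 -0.04222598]
thick_bar_center (array([  0.5763,   0.0458, -11.7906]), np.float64(0.077)) [0.57696144 0.04593579]
```

View pics/w7.png

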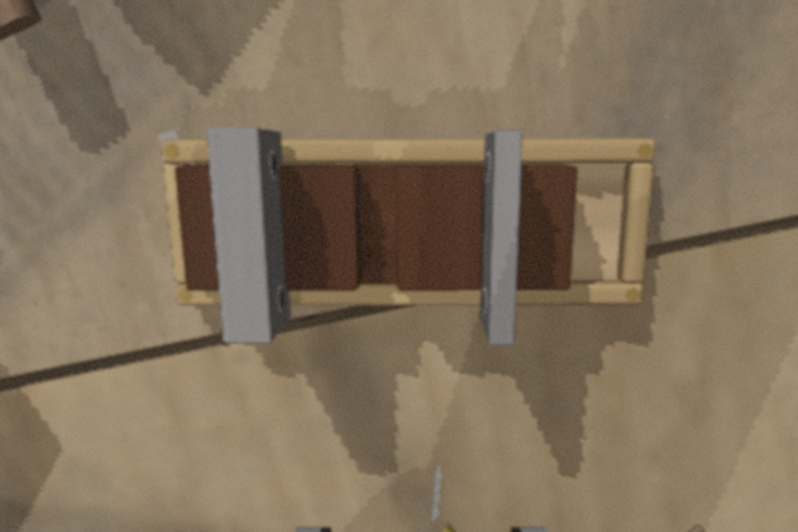

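Both bars stand upright in their slots, the thick one at crop (245,235) and the thin one at (503,235). The gripper is clear, so I'll hand in.

```bash
python3 -c "
from rig import r
print(r.hand_in())"
```

```text
the job is handed in; nothing more can be done
None
```

Both bars are upright on their slot floors and released, thin in the narrowest slot and thick in the widest; I handed in at about 21 s, but the hand-in returned no verdict.

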